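# Fit a new bayonet bulb in the ledge lamp

### The job

The lamp on the washroom ledge needs its new bulb: lift the wire guard off the lamp by its loop and hang it by that loop on the chrome hook, out of the way. Then take the bulb from its carton, push it cap down into the lampholder against the spring, and turn it a quarter turn clockwise (seen from above) so that its pins lock at the ends of the slots. Finish still gripping the bulb, holding it seated there while the lamp is tested, and leave the tumblers undisturbed.

Things in the scene. Friction and masses are not known exactly. Their poses are not given: they have to be found in the camera images.
- lamp: the lamp, fixed: round steel foot 110 mm across, 12 mm high, and on it a white upright bayonet lampholder. Origin: centre of the foot's underside, on the ledge. x axis: the line of the two open slots at the lampholder's mouth
- mouth (a point): centre of the lampholder's rim, 60 mm above the ledge; x: line of its two slots, at +x and -x. White barrel 31.6 mm across, bore 24.6. Each slot, 6.5 mm wide through the wall, runs down from the rim to 12 mm deep, then sideways (clockwise from above) at 7 to 12 mm depth for a quarter turn, where its roof rises to 4.5 mm below the rim: a notch that catches the pin. Pins stop at about 98 degrees
- contact (a joint): how far the sprung brass contact plate inside the barrel is pressed down, m: 0 at rest, its face then 8 mm below the rim; it pushes back with 3.6 N plus 0.8 N per mm (about 7 N with the pins in the notches, 9 to 11 N with the pins in the sideways track); travel 10.5 mm. Pins in the track: bulb's origin 15 to 17 mm below the mouth; in the notches: 12.5
- guard: dark wire guard, loose, 0.1 to 0.2 kg: cage 88 mm across, open below, on the lamp's foot over the lampholder (which reaches 48 mm up into it). Origin: centre of its underside, z up. Cage top at 154 mm; on it a closed loop of 6 mm wire in the guard's yz plane (a hook passes through along its x): upright legs 42 mm apart over the outsides, 152 to 190 mm high, crown underside at 199, top at 205
- loop (a point): point in the middle between the two loop legs, 178 mm above the guard's origin, where the fingers can take both legs from outside (fingers closing along the guard's y axis); the crown's top is 27 mm higher, the cage's top 24 mm lower. Axes as the guard's
- crown (a point): middle of the underside of the loop's crown, where it rests on a hook, 199 mm above the guard's origin
- hook: chrome hook post fixed to the ledge: a foot 64 mm across, a post 8 mm thick (ball 14 mm across on top, up to 257 mm) and a level 8 mm arm at its top that points along the body's -x axis and turns up at its end. Origin: under the post, on the ledge
- hook_seat (a point): top of the hook's arm where a loop comes to rest, 254 mm above the ledge, 78 mm from the post towards the hook's -x. Axes as the hook's
- hook_tip (a point): top of the hook's upturned end, 270 mm above the ledge, 96 mm from the post towards the hook's -x
- carton: cardboard carton 76 x 76 x 45 mm, fixed, with a 31 mm hole 34 mm deep in its top, in which the bulb stands. Origin: centre of its underside
- bulb: new LED bulb, loose, 0.04 to 0.09 kg, upright in the carton. Origin: centre of the cap's end face, z up. Metal cap 22 mm across, 25 long, end chamfered; opal body 40 mm across from a flat shoulder at 25 mm to 84, top at 102. Pins 3 mm thick on the cap's +x and -x sides, 6.5 mm up, 28.4 mm over the tips; blue lines on the body lie in line with them
- steel_cup: steel tumbler with two toothbrushes, loose, 72 mm across, 95 mm high (190 mm with brushes). Origin: centre of its underside. Bystander
- glass_cup: glass tumbler with one toothbrush, loose, 68 mm across, 105 mm high (200 mm with brush). Origin: centre of its underside. Bystander
- blue_cup: blue plastic tumbler with two toothbrushes, loose, 74 mm across, 90 mm high (185 mm with brushes). Origin: centre of its underside. Bystander

How it is judged:
By the outcome, as a careful person would: the job done as asked, in the order asked, and still so for the second after the job is handed in, while the arm keeps its last pose, push and grip.
It also fails if it takes over 64 s, if anything falls off the work surface, if the arm or the gripper's body presses on something with over 40 N, if the wrist force passes 120 N, or if a joint passes its speed limit or range.

### The arm

A 6-joint arm with a two-finger parallel gripper is mounted at the origin on the work surface. World frame = base frame: x ahead of the robot, y to its left, z up, the work surface at z = 0. Lengths are in m, angles in rad, forces in N, time in s.
With the tool pointing down it reaches from about 0.425 to 0.95 m from the base axis. Payload 3.5 kg.
Tool frame: the origin (TCP) lies between the finger pads; the fingertips stand 22 mm ahead of it and the grasp point (between the pads) lies 3 mm ahead of it (ctrl.nose_length is the z of the fingertips in the tool frame, in m); z points along the fingers, y is the line along which they close (so a half turn about z gives the same grasp; the last joint's range is limited). The gripper opens to 85 mm and grips with 20 to 120 N. Pads are 22 mm wide; open, the fingers measure 114 mm over their backs; the gripper's body (76 mm by 85 mm) begins 54 mm behind the grasp point. The pads swing forward as they close: fully open they stand 13 mm farther back than shut.
Start: joints at [1.086, 0.286, 1.577, -0, 1.279, -0.15], TCP at [0.222, 0.638, 0.253] pointing down, gripper open.
Joint ranges: [-2.77, 2.77], [-0.9, 2.22], [0.21, 2.48], [-1.53, 4.67], [0.24, 2.81], [-2.84, 2.84]. Speed limits (rad/s): [2.79, 2.79, 3.14, 3.14, 3.14, 3.14].

### API

Orientations are given as a unit quaternion [x, y, z, w].
In Python, from plant import ctrl gives the robot as it stands. The module is installed in compiled form; this text tells all that it offers.
- The arm moves only by the tool send_rows, never from a script. Its argument "rows" is text: rows parted by semicolons, each of 7 numbers parted by spaces: the turn, a rotation vector about the tool's x, y, z in degrees, then the shift along the tool's x, y, z in mm, then the opening, from -1 (shut) to 1 (fully open). A call has 1 to 8 rows; each row is the pose to reach, as a shift and turn from the pose commanded when the call began, along the tool's axes at that moment; what a row does not reach only later rows make up. A row lasts 1/8 s, in which the tool goes at most 62.5 mm and 10.7 degrees, less where a joint would pass 70% of its speed; a pose out of reach is approached as far as the arm can. A call with a gripper value outside its range is refused whole. The fingers move at their own pace and stop on an object; "grip_force" is the grip in N (left out, the last holds). Time passes only in rows, so rows that repeat a pose let the fingers close. It gives the time, the measured TCP pose, the force, the opening and the grip force at its end, in the units of the state.
- ctrl.get_state(): the state, without advancing time (a new reading comes with each control period).
- ctrl.read_camera(name): name is "scene" or "side" or "wrist"; returns a dict with "color" (420x560x3 uint8, red, green, blue), "fx", "fy", "cx", "cy" (pixels), "extrinsics" (4x4, takes a point from world to camera coordinates). Camera axes: x right, y down, z forward; pixel columns grow to the right and rows downward; lengths in m; the calibration is good to about 2 mm. A picture is of the moment at which its call begins. There is no depth.
- ctrl.sign_off(): hands the job in; it is judged then, once.
Trained networks look in a picture, given as the dict that the camera call returned (one of the last four; its "shot" number tells which), for a name from the list of things; names that differ only in an ending like _2 or _b are one class to them, and where a whole thing is asked for, a point or a joint stands for the part that bears it (a point fixed in the world has none). Each returns a list of dicts, best first, with "p" (0 to 1); they miss things now and then, are a little off and sometimes report something else, mostly with a low value. They report only what shows in the picture. A call takes as long as a camera call.
- ctrl.look_for(picture, target): "position" ([x, y, z] in m, in the coordinates of the camera as it stood for that picture, good to about 4 mm: the middle of the surface that is visible of it).
The state is a dict: "time": time; "qpos": joint angles; "dq": joint speeds; "joint_efforts": joint torques, N m; "eef_pos": TCP position; "tcp_rot": TCP orientation; "contact_force": force on the tool from outside, world axes, zero at the start; "wrist_torque": the same for the moment, N m; "opening": opening from 0.0 (shut) to 1.0 (fully open); "finger_force": force on a finger pad.
Only numpy, scipy, OpenCV 4.12 (cv2) and the standard library are available. Lean on these libraries where they do the work, as an engineer would, in place of code of your own. Each camera call takes 0.05 s, during which the arm holds its last target. There are 200 camera calls.

## Working session

There is one attempt and no reset: what is moved stays moved. The work goes in short steps, Python scripts to look and compute and a tool call to move; the robot and the scene stay as the last step left them, time stands still between calls to the robot, and variables do not carry over. Pictures are saved under pics/ and viewed, at most 10 in all, crops included, and the job is handed in when it is done.

Besides the shell and the picture viewer there is one more tool, called after ">>>" by a JSON object that holds its "op" and its "data", one argument or row to a line. send_rows: Moves the arm, as the interface text tells. Its arguments: {"type":"object","properties":{"rows":{"type":"string"},"grip_force":{"type":"number"}},"required":["rows"]}

```bash
mkdir -p pics
cat > h.py <<'E'
import numpy as np, cv2
from plant import ctrl
from scipy.spatial.transform import Rotation as R
def cam(n,save=None):
    p=ctrl.read_camera(n)
    if save: cv2.imwrite('pics/'+save+'.png',p['color'][:,:,::-1])
    return p
def w(p,c):
    E=np.array(p['extrinsics']); return E[:3,:3].T@(np.array(c)-E[:3,3])
def proj(p,X):
    E=np.array(p['extrinsics']); c=E[:3,:3]@np.array(X)+E[:3,3]
    return np.array([p['fx']*c[0]/c[2]+p['cx'],p['fy']*c[1]/c[2]+p['cy']])
def ray(p,u,v,z):
    """world point on pixel's ray at height z"""
    E=np.array(p['extrinsics']); Rt=E[:3,:3].T; o=-Rt@E[:3,3]
    d=Rt@np.array([(u-p['cx'])/p['fx'],(v-p['cy'])/p['fy'],1]); return o+d*(z-o[2])/d[2]
E
python3 - <<'E'
from h import *
np.set_printoptions(precision=4,suppress=True)
ims=[]
for n in ['scene','side','wrist']:
    p=cam(n,n+'0'); 
    E=np.array(p['extrinsics']); print(n,-E[:3,:3].T@E[:3,3],p['fx'],p['cx'])
    for t in ['lamp','guard','loop','crown','hook','hook_seat','hook_tip','carton','bulb','steel_cup','glass_cup','blue_cup']:
        for r in ctrl.look_for(p,t)[:2]: 
            X=w(p,r['position']); print(n,t,round(r['p'],2),X,proj(p,X).round(0))
s=ctrl.get_state(); print(s)
E
```

```text
scene [ 1.2618 -0.599   1.2307] 523.2061139024556 282.07729644990553
scene lamp 0.97 [ 0.5173 -0.0434  0.0145] [256. 244.]
scene guard 0.91 [ 0.5097 -0.0377  0.1215] [255. 218.]
scene guard 0.51 [ 0.5436 -0.2943  0.0089] [189. 299.]
scene loop 0.96 [ 0.5101 -0.0356  0.1243] [256. 217.]
scene crown 0.76 [ 0.5068 -0.0328  0.1202] [256. 217.]
scene hook 0.75 [ 0.5447 -0.2889  0.009 ] [191. 298.]
scene hook 0.28 [ 0.5089 -0.034   0.1236] [256. 217.]
scene hook_seat 0.79 [ 0.5459 -0.2929  0.0106] [190. 299.]
scene hook_tip 0.82 [ 0.5473 -0.2879  0.0107] [192. 298.]
scene carton 0.94 [0.5938 0.2356 0.0421] [344. 207.]
scene carton 0.27 [ 0.5492 -0.2862  0.0077] [193. 299.]
scene bulb 0.8 [0.5765 0.245  0.0969] [344. 190.]
scene steel_cup 0.62 [ 0.7366 -0.0011  0.0788] [320. 272.]
scene glass_cup 0.94 [ 0.778  -0.1582  0.0784] [285. 316.]
scene glass_cup 0.19 [ 0.5052 -0.0347  0.1195] [255. 217.]
scene blue_cup 0.88 [0.7627 0.1387 0.0703] [363. 253.]
side [ 0.4096 -0.7206  1.1382] 471.59164828358746 283.1226703444567
side lamp 0.84 [ 0.5029 -0.0478  0.0095] [263. 268.]
side lamp 0.29 [ 0.49
[... 711 characters left out ...]
.0479  0.0072] [261. 269.]
side glass_cup 0.62 [ 0.7673 -0.1642  0.0751] [371. 275.]
side blue_cup 0.64 [0.7598 0.1236 0.0741] [337. 192.]
wrist [0.158  0.6608 0.3737] 351.24162964886335 281.237629568631
{'time': 1.95, 'qpos': array([ 1.086 ,  0.2863,  1.5767,  0.    ,  1.2786, -0.15  ]), 'dq': array([-0.0001,  0.0006, -0.0009,  0.0016, -0.0003,  0.    ]), 'joint_efforts': array([  0.0004, -40.5951, -29.2929,  -0.0001,   0.0006,   0.    ]), 'eef_pos': array([0.2217, 0.6375, 0.2533]), 'tcp_rot': array([ 0.1666,  0.986 ,  0.    , -0.    ]), 'contact_force': array([ 0.792 ,  0.1836, -0.2267]), 'wrist_torque': array([ 0.0367, -0.0629,  0.0345]), 'finger_force': 0.0, 'opening': 0.997494287016684}
```

View pics/scene0.png

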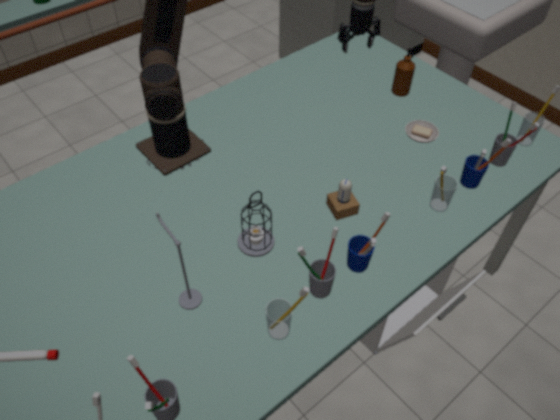

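View pics/side0.png

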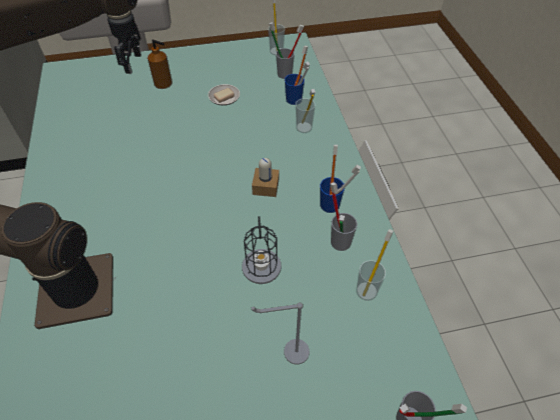

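The scene view shows the guard's loop near (256,198), with the lamp foot at (256,242). The hook foot is at (190,299) and its arm tip at (158,216), and the bulb is at (344,190). The side view has the guard at (261,245), the hook foot at (296,352) with its tip at (253,309), and the bulb at (265,168). The cups stand on the far side (+x).

Run:
```python
from h import *
a=cv2.imread('pics/scene0.png');b=cv2.imread('pics/side0.png')
def c(i,u,v): return cv2.resize(i[v:v+75,u:u+100],(400,300),interpolation=cv2.INTER_CUBIC)
def c2(i,u,v): return cv2.resize(i[v:v+120,u:u+100],(400,480),interpolation=cv2.INTER_CUBIC)[:,:]
m=np.vstack([np.hstack([c(a,206,185),c(b,212,210)]),np.hstack([cv2.resize(a[205:310,120:260],(400,300),interpolation=cv2.INTER_CUBIC),c(b,235,290)])])
cv2.imwrite('pics/m.png',m)
p=cam('scene');q=cam('side')
def tri(u,v):
    A=[];B=[]
    for P,(x,y) in ((p,u),(q,v)):
        E=np.array(P['extrinsics']);r=E[:3,:3];t=E[:3,3]
        for k,(f,cc,z) in enumerate(((P['fx'],P['cx'],x),(P['fy'],P['cy'],y))):
            n=(z-cc)/f; A.append(r[k]-n*r[2]);B.append(n*t[2]-t[k])
    return np.linalg.lstsq(np.array(A),np.array(B),rcond=None)
for n,u,v in [('hookfoot',(190,298.5),(296,352)),('posttop',(178,242),(300,306)),('tip',(158,216),(253,309)),('guardtop',(256,192),(259,218))]:
    X,r,*_=tri(u,v); print(n,X.round(3),r)
```

```text
hookfoot [ 0.54  -0.293  0.001] [1.06247816e-05]
posttop [ 0.541 -0.292  0.251] [2.20933973e-05]
tip [ 0.446 -0.285  0.257] [1.56059153e-07]
guardtop [ 0.504 -0.028  0.215] [8.74345281e-08]
```

View pics/m.png

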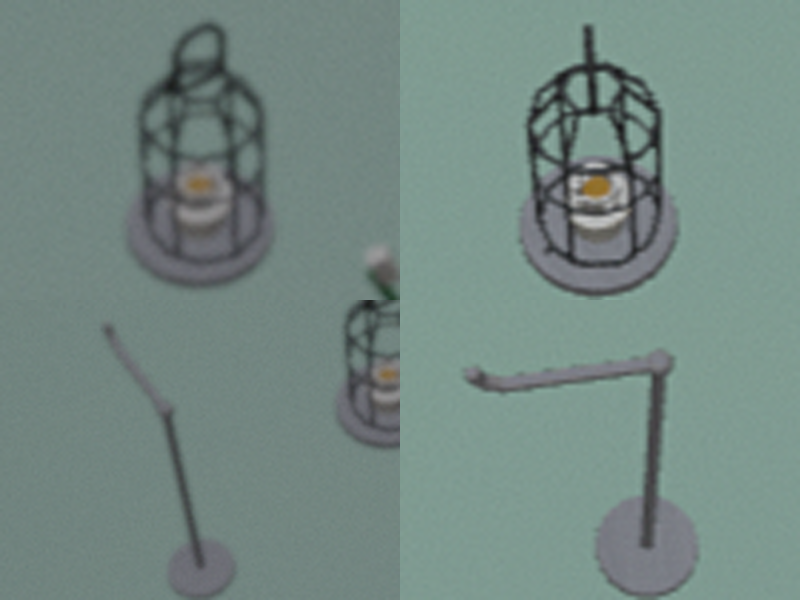

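The crops show the loop edge-on from the side camera, so the guard's y axis is about 82° in the world. The hook arm points roughly along world -x. Next I'll take the arm above the guard and measure with the wrist camera.

```bash
cat >> h.py <<'E'
def move(tgt,yaw):
    """print row for world TCP target, tool y axis at yaw deg (mod 180), tool down; from measured pose"""
    s=ctrl.get_state(); T=R.from_quat(s['tcp_rot']); d=T.inv().apply(np.array(tgt)-s['eef_pos'])*1e3
    best=None
    for k in (0,180):
        a=np.radians(yaw+k); y=np.array([np.cos(a),np.sin(a),0]); z=np.array([0,0,-1.]); x=np.cross(y,z)
        rv=np.degrees((T.inv()*R.from_matrix(np.c_[x,y,z])).as_rotvec())
        if best is None or np.linalg.norm(rv)<np.linalg.norm(best): best=rv
    print('row',best.round(1),d.round(1))
def st():
    s=ctrl.get_state(); y=R.from_quat(s['tcp_rot']).apply([0,1,0])
    print('t',round(s['time'],2),'pos',s['eef_pos'].round(4),'yaw',np.degrees(np.arctan2(y[1],y[0])).round(2),'F',s['contact_force'].round(1),'M',s['wrist_torque'].round(2),'open',round(s['opening'],3),'ff',s['finger_force'],'q',s['qpos'].round(2))
E
python3 - <<'E'
from h import *
st(); move([.545,-.045,.40],82)
p=cam('scene');q=cam('side');W=cam('wrist')
E=np.array(W['extrinsics']);s=ctrl.get_state();print('camaxis in tool',R.from_quat(s['tcp_rot']).inv().apply(E[2,:3]),'fx',W['fx'])
print('tip',ray(p,157.8,214.8,.268).round(4),ray(q,252,308,.268).round(4))
print('ball',ray(p,178,242.5,.252).round(4),ray(q,299.5,306,.252).round(4))
print('crown',ray(p,206+52,185+6.5,.217).round(4),ray(q,212+47,210+7,.217).round(4))
E
```

```text
t 2.05 pos [0.2218 0.6375 0.2533] yaw 70.82 F [-0.2  0.2  0.5] M [ 0.01  0.09 -0.  ] open 1.0 ff 0.0 q [ 1.09  0.29  1.58  0.    1.28 -0.15]
row [ -0.   -0.  -11.2] [-529.6 -538.4 -146.7]
camaxis in tool [-2.70322134e-01 -5.25173972e-04  9.62769790e-01] fx 351.24162964886335
tip [ 0.4509 -0.2862  0.268 ] [ 0.4435 -0.2877  0.268 ]
ball [ 0.5413 -0.2899  0.252 ] [ 0.5404 -0.2959  0.252 ]
crown [ 0.5068 -0.0232  0.217 ] [ 0.5042 -0.0262  0.217 ]
```

>>> {"op": "send_rows", "data": {
  "rows": "0 0 -11 -265 -269 -147 1;0 0 -11 -265 -269 -147 1;0 0 -11 -530 -538 -147 1;0 0 -11 -530 -538 -147 1;0 0 -11 -530 -538 -147 1;0 0 -11 -530 -538 -147 1;0 0 -11 -530 -538 -147 1;0 0 -11 -530 -538 -147 1"
}}

```text
time: 3.2
eef_pos: [0.4309, 0.1959, 0.3584]
tcp_rot: [0.071, 0.997, 0.0, 0.001]
contact_force: [1.2, 0.3, 0.8]
opening: 1.002
finger_force: 0.0
```

>>> {"op": "send_rows", "data": {
  "rows": "0 0 0 0 0 0 1;0 0 0 0 0 0 1;0 0 0 0 0 0 1"
}}

```text
time: 3.58
eef_pos: [0.4298, 0.1989, 0.3572]
tcp_rot: [0.07, 0.998, 0.0, -0.0]
contact_force: [0.6, 0.1, -0.5]
opening: 1.002
finger_force: 0.0
```

Run:
```python
from h import *
st(); move([.545,-.045,.40],82); p=cam('wrist','w1')
for t in ['guard','loop','lamp','hook','hook_seat']:
    for r in ctrl.look_for(p,t)[:1]: 
        X=w(p,r['position']); print(t,round(r['p'],2),X.round(4),proj(p,X).round(0))
```

```text
t 3.58 pos [0.4298 0.1989 0.3572] yaw 81.94 F [ 0.6  0.1 -0.5] M [0.02 0.04 0.03] open 1.002 ff 0.0 q [ 0.22 -0.24  1.92  0.    1.46 -1.21]
row [ 0.  -0.  -0.1] [-148.2 -225.3  -42.9]
guard 0.75 [ 0.4964 -0.0224  0.1293] [ 87. 275.]
loop 0.6 [ 0.5013 -0.0245  0.134 ] [ 84. 281.]
lamp 0.66 [ 0.4976 -0.0241  0.1305] [ 85. 276.]
```

View pics/w1.png

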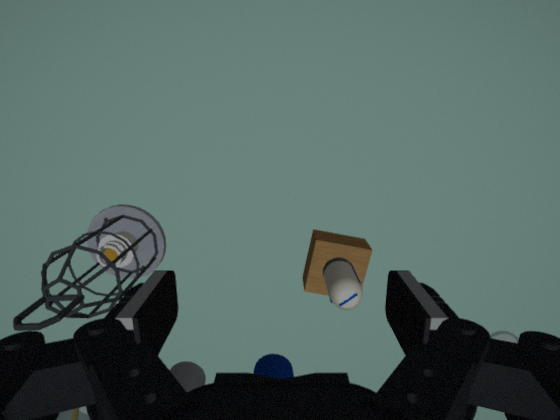

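The view shows the lamp and guard at lower left, with the loop's crown near (45,312). The bulb stands in its carton, its top near (346,300) with the blue line running (338,304)–(357,295). I'll carry on to the guard.

>>> {"op": "send_rows", "data": {
  "rows": "0 0 0 -148 -225 -43 1;0 0 0 -148 -225 -43 1;0 0 0 -148 -225 -43 1;0 0 0 -148 -225 -43 1;0 0 0 -148 -225 -43 1;0 0 0 -148 -225 -43 1;0 0 0 -148 -225 -43 1;0 0 0 -148 -225 -43 1"
}}

```text
time: 4.88
eef_pos: [0.5445, -0.0445, 0.4005]
tcp_rot: [0.07, 0.998, 0.0, -0.0]
contact_force: [0.6, -0.5, 0.5]
opening: 0.997
finger_force: 0.0
```

Run:
```python
from h import *
st(); p=cam('wrist','w2')
for t in ['guard','loop','lamp','hook','hook_seat']:
    for r in ctrl.look_for(p,t)[:1]: 
        X=w(p,r['position']); print(t,round(r['p'],2),X.round(4),proj(p,X).round(0))
```

```text
t 4.88 pos [ 0.5445 -0.0445  0.4005] yaw 81.94 F [ 0.6 -0.5  0.5] M [-0.02  0.06  0.02] open 0.997 ff 0.0 q [-0.27 -0.08  1.7   0.    1.51 -1.7 ]
guard 0.88 [ 0.5023 -0.0288  0.129 ] [289. 139.]
loop 0.65 [ 0.5018 -0.0293  0.1312] [289. 139.]
lamp 0.96 [ 0.4993 -0.0341  0.0173] [284. 132.]
hook 0.83 [ 0.5379 -0.2898  0.0058] [117. 183.]
hook_seat 0.98 [ 0.5428 -0.291   0.0092] [116. 187.]
```

View pics/w2.png

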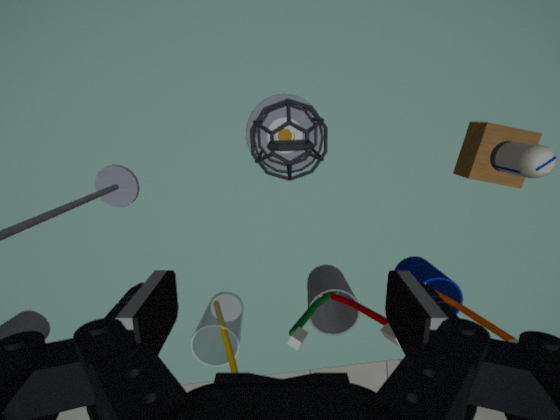

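The wrist view has the guard below the tool, with the loop seen end-on as a bar from (268,146) to (312,146). The lamp foot is centred near (285,132), the hook foot at (117,186) and the bulb top near (540,161).

Run:
```python
from h import *
p=cam('wrist')
im=p['color']; g=im.max(2).astype(int)
cv2.imwrite('pics/c.png',cv2.resize(im[85:190,235:340,::-1],(600,600),interpolation=cv2.INTER_CUBIC))
for z in (.195,.205,.217): print(z,ray(p,268,146,z).round(4),ray(p,312,146,z).round(4))
# lamp foot by colour: ellipse at z=.012
print('lamp foot px',ray(p,284.5,133,.012).round(4))
print('guard net proj', proj(p,[.505,-.03,.217]),proj(p,[.505,-.03,.012]))
# bulb line
for a in [(533,171),(554,157)]: print('bulbline',ray(p,*a,.10).round(4))
```

```text
0.195 [ 0.5022 -0.051   0.195 ] [ 0.5079 -0.0112  0.195 ]
0.205 [ 0.5014 -0.0505  0.205 ] [ 0.507  -0.0119  0.205 ]
0.217 [ 0.5005 -0.0499  0.217 ] [ 0.5059 -0.0128  0.217 ]
lamp foot px [ 0.5012 -0.0341  0.012 ]
guard net proj [291.84523139 147.88667331] [287.71066846 135.29206164]
bulbline [0.5837 0.2553 0.1   ]
bulbline [0.5703 0.2792 0.1   ]
```

View pics/c.png

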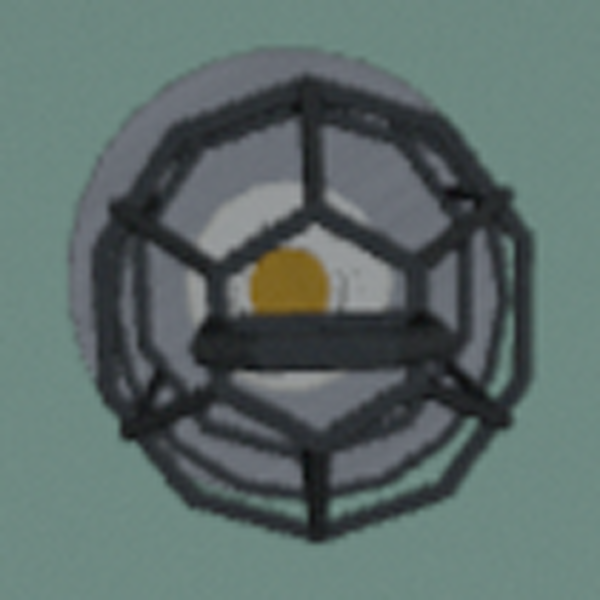

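Run:
```python
from h import *
st(); move([.5042,-.0298,.194],82)
```

```text
t 5.22 pos [ 0.5449 -0.0458  0.4007] yaw 81.84 F [ 0.2  0.7 -0.5] M [ 0.02 -0.01 -0.03] open 1.0 ff 0.0 q [-0.27 -0.07  1.7  -0.    1.51 -1.7 ]
row [-0.   0.  -0.2] [ 42.6  10.  206.7]
```

>>> {"op": "send_rows", "data": {
  "rows": "0 0 0 42 10 0 1;0 0 0 42 10 60 1;0 0 0 42 10 120 1;0 0 0 42 10 170 1;0 0 0 42 10 207 1;0 0 0 42 10 207 1;0 0 0 42 10 207 1;0 0 0 42 10 207 1"
}}

```text
time: 6.22
eef_pos: [0.5063, -0.0306, 0.1963]
tcp_rot: [0.071, 0.997, -0.0, 0.002]
contact_force: [-0.4, 0.0, 0.4]
opening: 1.0
finger_force: 0.0
```

>>> {"op": "send_rows", "data": {
  "rows": "0 0 0 0 0 0 -0.2;0 0 0 0 0 0 -0.2;0 0 0 0 0 0 -0.6;0 0 0 0 0 0 -1;0 0 0 0 0 0 -1;0 0 0 0 0 0 -1;0 0 0 0 0 0 -1;0 0 0 0 0 0 -1",
  "grip_force": 50
}}

```text
time: 7.22
eef_pos: [0.5052, -0.0304, 0.1943]
tcp_rot: [0.071, 0.997, -0.0, 0.001]
contact_force: [-1.0, -1.0, 5.7]
opening: 0.473
finger_force: 50.2
```

Run:
```python
from h import *
st(); p=cam('wrist','w3')
```

```text
t 7.22 pos [ 0.5052 -0.0304  0.1943] yaw 81.82 F [-1.  -1.   5.7] M [-0.05  0.1  -0.01] open 0.473 ff 50.18258102238178 q [-0.26 -0.03  2.04 -0.    1.13 -1.69]
```

View pics/w3.png

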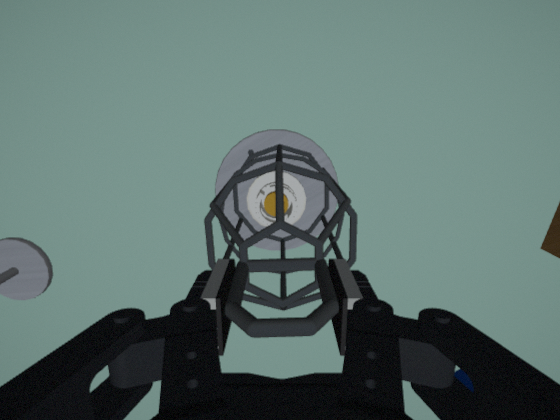

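The grip is on both legs: opening is 0.473, about 40 mm, with the pads outside the legs near (225,300) and (340,300). Next I lift and carry part of the way to the hook.

>>> {"op": "send_rows", "data": {
  "rows": "0 0 0 0 0 -15 -1;0 0 0 0 0 -30 -1;0 0 0 0 0 -50 -1;0 0 0 0 0 -70 -1;0 0 0 0 0 -70 -1;0 0 0 20 -40 -70 -1;0 0 0 45 -80 -70 -1;0 0 0 67 -120 -70 -1"
}}

```text
time: 8.28
eef_pos: [0.42, -0.1399, 0.2625]
tcp_rot: [0.071, 0.997, 0.0, -0.001]
contact_force: [-0.3, -0.7, -1.0]
opening: 0.472
finger_force: 50.7
```

>>> {"op": "send_rows", "data": {
  "rows": "0 0 -5 0 -10 0 -1;0 0 -5 0 -10 0 -1;0 0 -5 0 -10 0 -1;0 0 -5 0 -10 0 -1"
}}

```text
time: 8.78
eef_pos: [0.4202, -0.1487, 0.2633]
tcp_rot: [0.027, 1.0, 0.0, -0.0]
contact_force: [0.3, 0.4, -1.5]
opening: 0.474
finger_force: 50.9
```

Run:
```python
from h import *
st(); p=cam('wrist','w4')
for t in ['hook','hook_tip','loop','bulb']:
    for r in ctrl.look_for(p,t)[:1]: 
        X=w(p,r['position']); print(t,round(r['p'],2),X.round(4),proj(p,X).round(0))
print(proj(p,[.447,-.287,.27]),proj(p,[.542,-.292,.255]))
```

```text
t 8.78 pos [ 0.4202 -0.1487  0.2633] yaw 86.85 F [ 0.3  0.4 -1.5] M [-0.02 -0.06 -0.05] open 0.474 ff 50.89135251939297 q [-0.57 -0.25  2.1   0.    1.29 -2.08]
hook 0.93 [ 0.5374 -0.2914  0.006 ] [166. 285.]
hook_tip 0.88 [ 0.5392 -0.2873  0.0083] [169. 287.]
loop 0.67 [ 0.4173 -0.1493  0.2296] [278. 259.]
[-71.03131926 387.9645597 ] [  9.24770283 522.38411773]
```

View pics/w4.png

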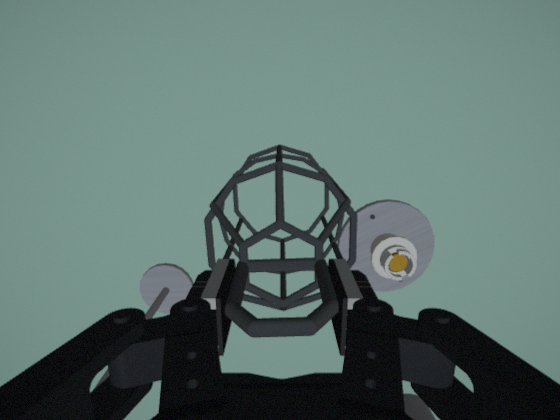

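The guard hangs straight in the grip, and the hook foot is at (167,288). The empty lamp is at (385,245), its holder around (395,262). Next I go to just in front of the hook tip.

>>> {"op": "send_rows", "data": {
  "rows": "0 0 0 10 -40 0 -1;0 0 0 12 -80 0 -1;0 0 0 10 -120 0 -1;0 0 0 10 -139 0 -1;0 0 0 10 -139 0 -1;0 0 0 10 -139 0 -1;0 0 0 10 -139 0 -1"
}}

```text
time: 9.9
eef_pos: [0.4025, -0.2864, 0.2636]
tcp_rot: [0.027, 1.0, 0.0, -0.0]
contact_force: [0.6, 0.6, -1.0]
opening: 0.471
finger_force: 51.1
```

Run:
```python
from h import *
st(); p=cam('side','s5');q=cam('scene','c5');v=cam('wrist','w5')
s=ctrl.get_state()['eef_pos']
a=p['color'][255:375,200:360,::-1]; b=q['color'][160:310,90:250,::-1]; c=v['color'][180:420,140:420,::-1]
def rz(i,W,H): return cv2.resize(i,(W,H),interpolation=cv2.INTER_CUBIC)
m=np.vstack([np.hstack([rz(a,400,300),rz(b,400,300)]),np.hstack([rz(c,400,300),np.zeros((300,400,3),np.uint8)])])
cv2.imwrite('pics/m5.png',m)
for n,P in (('side',p),('scene',q),('wrist',v)):
  print(n,'tip',proj(P,[.447,-.287,.27]).round(1),'ball',proj(P,[.543,-.293,.25]).round(1))
```

```text
t 9.9 pos [ 0.4025 -0.2864  0.2636] yaw 86.9 F [ 0.6  0.6 -1. ] M [ 0.01 -0.06  0.02] open 0.471 ff 51.11127398908138 q [-0.82 -0.13  2.    0.    1.27 -2.34]
side tip [253.6 306.9] ball [300.4 305. ]
scene tip [156.5 213.5] ball [177.4 244.1]
wrist tip [284.6 408.1] ball [282.4 526.2]
```

View pics/m5.png

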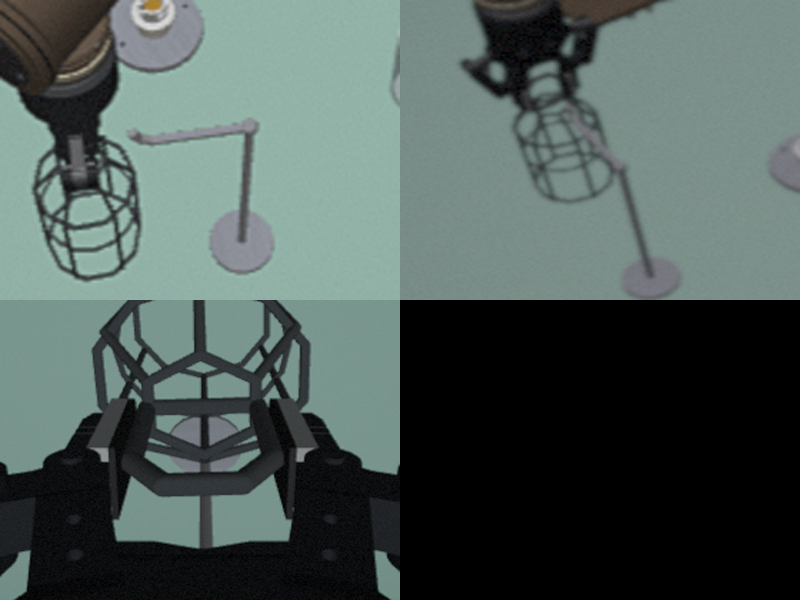

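The wrist crop shows the hook post centred between the legs (foot at about (205,445) in the crop, gap centre about 203). The tip lies just ahead of the loop in the side view, so I insert slowly.

>>> {"op": "send_rows", "data": {
  "rows": "0 0 0 -10 0 0 -1;0 0 0 -20 0 0 -1;0 0 0 -30 0 0 -1;0 0 0 -38 0 0 -1;0 0 0 -46 0 0 -1;0 0 0 -54 0 0 -1;0 0 0 -60 0 0 -1;0 0 0 -62 0 0 -1"
}}

```text
time: 11.05
eef_pos: [0.4645, -0.291, 0.2636]
tcp_rot: [0.028, 1.0, 0.0, -0.0]
contact_force: [-0.3, 0.5, -1.7]
opening: 0.475
finger_force: 51.1
```

>>> {"op": "send_rows", "data": {
  "rows": "0 0 0 0 0 0 -1;0 0 0 0 0 0 -1;0 0 0 0 0 8 -1;0 0 0 0 0 16 -1;0 0 0 0 0 20 -1;0 0 0 0 0 20 -1;0 0 0 0 0 20 -1"
}}

```text
time: 11.92
eef_pos: [0.4643, -0.2911, 0.2438]
tcp_rot: [0.028, 1.0, -0.0, 0.0]
contact_force: [-1.2, 0.1, -1.6]
opening: 0.472
finger_force: 51.1
```

>>> {"op": "send_rows", "data": {
  "rows": "0 0 0 0 0 3 -1;0 0 0 0 0 5 -1;0 0 0 0 0 6 -1;0 0 0 0 0 7 -1;0 0 0 0 0 7 -1;0 0 0 0 0 7 -1"
}}

```text
time: 12.68
eef_pos: [0.4642, -0.291, 0.237]
tcp_rot: [0.028, 1.0, -0.0, 0.0]
contact_force: [-1.2, 0.9, 1.0]
opening: 0.474
finger_force: 51.1
```

The wrist force went from -1.6 N to +1.0 N, so the loop now rests on the arm. I release slowly.

>>> {"op": "send_rows", "data": {
  "rows": "0 0 0 0 0 0 0.0;0 0 0 0 0 0 0.1;0 0 0 0 0 0 0.2;0 0 0 0 0 0 0.4;0 0 0 0 0 0 0.6;0 0 0 0 0 0 0.8;0 0 0 0 0 0 0.9;0 0 0 0 0 0 0.9"
}}

```text
time: 13.68
eef_pos: [0.4642, -0.291, 0.2366]
tcp_rot: [0.028, 1.0, -0.0, -0.0]
contact_force: [0.6, -0.9, 0.3]
opening: 0.946
finger_force: 0.0
```

>>> {"op": "send_rows", "data": {
  "rows": "0 0 0 0 0 -15 0.9;0 0 0 0 0 -40 0.9;0 0 0 0 0 -80 0.9;0 0 0 0 0 -120 0.9;0 0 0 0 0 -150 0.9;0 0 0 0 0 -150 0.9;0 0 0 0 0 -150 0.9"
}}

```text
time: 14.55
eef_pos: [0.4639, -0.2908, 0.3859]
tcp_rot: [0.028, 1.0, 0.0, -0.0]
contact_force: [-0.0, 0.6, -0.5]
opening: 0.948
finger_force: 0.0
```

Run:
```python
from h import *
st(); p=cam('side','s6'); q=cam('scene','c6')
for P in (p,q):
  for t in ['guard','crown','lamp','bulb','carton']:
    for r in ctrl.look_for(P,t)[:1]: 
        X=w(P,r['position']); print(t,round(r['p'],2),X.round(4),proj(P,X).round(0))
move([.548,0.245,.30],86.85)
# lamp and holder from w4 picture, brass etc
```

```text
t 14.55 pos [ 0.4639 -0.2908  0.3859] yaw 86.82 F [-0.   0.6 -0.5] M [-0.04  0.03  0.  ] open 0.948 ff 0.0 q [-0.75 -0.07  1.72 -0.    1.49 -2.26]
guard 0.87 [ 0.4608 -0.3014  0.1719] [263. 332.]
crown 0.71 [ 0.4591 -0.3038  0.1689] [263. 334.]
lamp 0.73 [ 0.5271 -0.0505  0.0136] [271. 267.]
guard 0.64 [ 0.4676 -0.2877  0.1683] [167. 244.]
crown 0.93 [ 0.4649 -0.2888  0.1718] [166. 243.]
lamp 0.8 [ 0.5139 -0.0429  0.0125] [256. 244.]
bulb 0.54 [0.5779 0.2485 0.0957] [345. 190.]
carton 0.78 [0.5922 0.2328 0.0423] [343. 207.]
row [ 0. -0. -0.] [-53.9 539.8  86.6]
```

The guard hangs on the hook, with its centre at about 0.17 m height and y about -0.29. Now the lamp slots.

>>> {"op": "send_rows", "data": {
  "rows": "0 0 0 -80 50 0 0.9;0 0 0 -80 100 0 0.9;0 0 0 -80 160 20 0.9;0 0 0 -80 220 60 0.9;0 0 0 -70 256 100 0.9;0 0 0 -70 256 116 0.9;0 0 0 -70 256 116 0.9;0 0 0 -70 256 116 0.9"
}}

```text
time: 16.15
eef_pos: [0.5491, -0.04, 0.2722]
tcp_rot: [0.028, 1.0, -0.0, 0.001]
contact_force: [-0.1, 0.6, 0.7]
opening: 0.946
finger_force: 0.0
```

>>> {"op": "send_rows", "data": {
  "rows": "0 0 0 0 0 0 0.9;0 0 0 0 0 0 0.9"
}}

```text
time: 16.4
eef_pos: [0.5489, -0.04, 0.2719]
tcp_rot: [0.028, 1.0, -0.0, 0.001]
contact_force: [-0.6, 1.1, 0.9]
opening: 0.948
finger_force: 0.0
```

Run:
```python
from h import *
st(); p=cam('wrist','w7')
for X in ([.503,-.033,.06],[.503,-.033,.012]): print(proj(p,X))
u,v=proj(p,[.503,-.033,.055]).astype(int); r=52
c=p['color'][v-r:v+r,u-r:u+r,::-1]; print('crop origin',u-r,v-r)
cv2.imwrite('pics/c7.png',np.hstack([cv2.resize(c,(600,600),interpolation=cv2.INTER_CUBIC)]))
```

```text
t 16.4 pos [ 0.5489 -0.04    0.2719] yaw 86.76 F [-0.6  1.1  0.9] M [-0.01 -0.02  0.03] open 0.948 ff 0.0 q [-0.26 -0.    1.87 -0.    1.28 -1.77]
[285.42637057 139.77596711]
[284.95190049 136.75273666]
crop origin 233 87
```

View pics/c7.png

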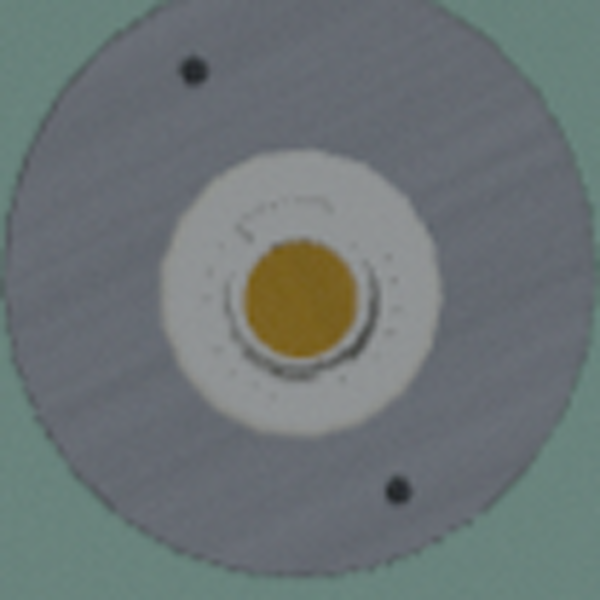

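The crop shows the empty lamp from above: brass contact centred at (301,298), bore edge as a dark arc around it, and two foot screws at (193,70) and (398,490). The slots are white on white, so I'll unwrap the rim numerically from averaged frames.

Run:
```python
from h import *
ps=[cam('wrist') for _ in range(6)]; p=ps[0]
im=np.mean([x['color'].astype(float) for x in ps],0)
np.save('w7.npy',im)
hsv=im[:,:,0]-im[:,:,2]
m=(hsv>50); m[:80]=0;m[200:]=0; m[:,:230]=0;m[:,340:]=0
yy,xx=np.nonzero(m); print('brass n',len(xx),xx.mean(),yy.mean()); c=ray(p,xx.mean(),yy.mean(),.052); print('contact',c.round(4))
for u,v in ((193,70),(398,490)): print('screw',ray(p,233+u/5.769,87+v/5.769,.012).round(4))
g=im.mean(2).astype(np.float32)
print('gray polar at z=.06, rows angle(world deg), cols radius mm')
rs=[11,12,13,14,15,16,17,18,20,22,24]
print(rs)
for a in range(0,360,10):
    row=[]
    for r in rs:
        X=c+[r/1e3*np.cos(np.radians(a)),r/1e3*np.sin(np.radians(a)),.008]
        u,v=proj(p,X); row.append(cv2.getRectSubPix(g,(1,1),(float(u),float(v)))[0,0])
    print(a,np.round(row).astype(int))
```

```text
brass n 301 284.1461794019934 139.40863787375415
contact [ 0.5028 -0.034   0.052 ]
screw [ 0.4639 -0.0498  0.012 ]
screw [ 0.541  -0.0164  0.012 ]
gray polar at z=.06, rows angle(world deg), cols radius mm
[11, 12, 13, 14, 15, 16, 17, 18, 20, 22, 24]
0 [100 108 139 147 147 147 147 147 141 114 108]
10 [107 126 142 146 147 147 147 147 140 111 108]
20 [106 139 146 146 146 147 147 147 142 113 108]
30 [108 140 146 146 147 147 147 147 143 112 108]
40 [ 96 106 138 147 147 147 147 147 144 116 108]
50 [ 91  97 134 146 145 144 147 147 145 116 108]
60 [ 91  96 134 146 147 147 147 146 145 118 107]
70 [108 100 134 146 143 145 147 147 146 128 106]
80 [122  96 138 146 144 144 146 147 146 126 106]
90 [131 104 137 146 147 147 147 147 147 139 106]
100 [138 118 139 146 141 141 147 146 146 135 107]
110 [140 130 141 146 145 146 147 147 147 142 108]
120 [145 142 144 146 146 146 146 147 147 141 108]
130 [146 145 145 145 140 141 145 147 146 145 114]
140 [144 147 146 146 147 146 147 147 146 145 113]
150 [146 146 147 146 145 144 146 146 146 146 119]
160 [144 147 146 145 135 137 144 147 146 146 113]
170 [145 1
[... 239 characters left out ...]

220 [146 145 142 140 139 140 146 146 147 145 111]
230 [145 146 146 147 141 143 146 146 147 144 112]
240 [146 147 147 146 147 146 146 146 147 141 106]
250 [143 131 143 146 142 144 146 147 146 140 107]
260 [137 132 142 145 144 146 147 147 146 134 108]
270 [129 124 139 146 146 146 147 147 146 131 108]
280 [132 125 139 144 142 143 146 147 146 126 107]
290 [121 125 141 147 147 146 147 147 145 120 103]
300 [119 126 142 147 147 147 147 146 145 120 108]
310 [116 118 139 143 141 143 146 147 142 114 105]
320 [111 120 139 147 146 147 147 147 143 114 105]
330 [105 116 138 146 147 147 147 147 140 111 104]
340 [103 115 137 145 146 147 146 146 143 113 107]
350 [103 113 139 147 147 147 147 147 138 111 108]
```

The bore's dark edge is interrupted at about 10–36°, matching the screw line at 23°. So the slot line is about 23° and the mouth is near (0.5027, -0.0337). I'll go over the bulb next, and check the wrist camera's lateral bias from the frames with the guard gripped.

>>> {"op": "send_rows", "data": {
  "rows": "0 0 0 -56 288 -15 0.9;0 0 0 -56 288 -15 0.9;0 0 0 -56 288 -15 0.9;0 0 0 -56 288 -15 0.9;0 0 0 -56 288 -15 0.9;0 0 0 -56 288 -15 0.9;0 0 0 -56 288 -15 0.9;0 0 0 -56 288 -15 0.9"
}}

```text
time: 17.75
eef_pos: [0.6201, 0.2438, 0.2855]
tcp_rot: [0.029, 1.0, -0.0, -0.0]
contact_force: [-0.6, 0.6, -0.4]
opening: 0.952
finger_force: 0.0
```

>>> {"op": "send_rows", "data": {
  "rows": "0 0 0 0 0 0 0.9;0 0 0 0 0 0 0.9;0 0 0 0 0 0 0.9"
}}

```text
time: 18.12
eef_pos: [0.6202, 0.2448, 0.2858]
tcp_rot: [0.028, 1.0, 0.0, 0.0]
contact_force: [0.6, 0.1, -0.4]
opening: 0.949
finger_force: 0.0
```

```bash
cat > b.py <<'E'
from h import *
st(); ps=[cam('wrist') for _ in range(3)]; p=ps[0]
s=ctrl.get_state(); T=R.from_quat(s['tcp_rot'])
im=np.mean([x['color'].astype(float) for x in ps],0)
for t in ['bulb','carton']:
    for r in ctrl.look_for(ps[-1],t)[:1]:
        X=w(p,r['position']); print(t,round(r['p'],2),X.round(4),proj(p,X).round(1))
# blue line
b=(im[:,:,2]-im[:,:,0]); u0,v0=proj(p,[.578,.245,.113])
m=(b>40); V,U=np.nonzero(m); k=np.hypot(U-u0,V-v0)<60; U,V=U[k],V[k]; print('blue n',len(U),'centre guess',u0,v0)
pts=np.c_[U,V].astype(float); mu=pts.mean(0); l=np.linalg.svd(pts-mu)[2][0]; t=(pts-mu)@l
print('mean',mu,'dir',l,'len',np.ptp(t)); a,e=mu+l*t.min(),mu+l*t.max()
for z in (.10,.113): 
    A,B=ray(p,*a,z),ray(p,*e,z); print(z,A.round(4),B.round(4),np.degrees(np.arctan2(*(B-A)[1::-1])).round(1))
# opal body mask
g=im.max(2); sat=im.max(2)-im.min(2)
m2=((sat<25)&(g>110)); 
n,lab,stt,cen=cv2.connectedComponentsWithStats(m2.astype(np.uint8))
for i in range(1,n):
    if stt[i,4]>200: print('blob',stt[i],cen[i].round(1))
# bias: expected column of tool y=0 for gripped loop
for z in (-.02,0,.003): print('tool y=0 pt',proj(p,s['eef_pos']+T.apply([0,0,z])))
w4=cv2.imread('pics/w4.png').max(2)
for r in (300,310,320,326): print(r,''.join('#' if x<75 else '.' for x in w4[r,195:372]))
E
python3 b.py
```

```text
t 18.12 pos [0.6202 0.2448 0.2858] yaw 86.78 F [ 0.6  0.1 -0.4] M [ 0.02 -0.    0.02] open 0.949 ff 0.0 q [ 0.22  0.25  1.57  0.    1.33 -1.29]
bulb 0.88 [0.5702 0.2563 0.1183] [291.2 138.3]
carton 0.89 [0.5596 0.2549 0.0439] [287.3 123. ]
blue n 128 centre guess 277.7851402858192 148.31775313412055
mean [290.6875    138.4140625] dir [-0.8429311   0.53802152] len 49.39166583874861
0.1 [0.5614 0.2745 0.1   ] [0.5815 0.238  0.1   ] -61.1
0.113 [0.561  0.2734 0.113 ] [0.5803 0.2384 0.113 ] -61.1
blob [  0   0  56  30 490] [18.8 10. ]
blob [516   0  44  35 536] [542.8  12.6]
blob [  0  59  15  45 403] [ 6.4 82.7]
blob [   0   81   63   56 1154] [ 37.9 108.7]
blob [242  84  83  98 241] [272.3 147.7]
blob [ 270  116   42   42 1261] [290.9 136.1]
blob [ 472  255   40   37 1105] [490.6 273. ]
blob [168 299  29  62 363] [182.2 329.9]
blob [350 375  33  15 210] [366.6 381.9]
blob [ 65 402  36  18 442] [ 83.9 412.5]
blob [464 402  31  14 271] [477.1 409.7]
tool y=0 pt [279.81154019 330.62511517]
tool y=0 pt [280.04281229 299.85980626]
tool y=0 pt [280.07189967 295.99041488]
300 ###########..........###########################.#######################################################################.......##########################..........##############
310 ####################################################....................................#..............................##########################################################
320 ######################################################################################################################################...########################################
326 ###################################.........####################################################################################..........#######################################
```

The bulb is centred at about (0.571, 0.256), its pin line is 119° and the lateral camera bias is negligible. I'll grasp at tool yaw 0°, insert at yaw 84° and finish near -12°.

Run:
```python
from h import *
move([.571,.256,.17],0)
```

```text
row [-0.  -0.  86.8] [ 49.7   8.1 115.6]
```

>>> {"op": "send_rows", "data": {
  "rows": "0 0 87 50 8 50 0.9;0 0 87 50 8 50 0.9;0 0 87 50 8 50 0.9;0 0 87 50 8 50 0.9;0 0 87 50 8 50 0.9;0 0 87 50 8 50 0.9;0 0 87 50 8 50 0.9;0 0 87 50 8 50 0.9"
}}

```text
time: 19.38
eef_pos: [0.5707, 0.256, 0.2357]
tcp_rot: [0.704, 0.71, 0.0, 0.0]
contact_force: [-0.7, 0.2, -0.0]
opening: 0.951
finger_force: 0.0
```

>>> {"op": "send_rows", "data": {
  "rows": "0 0 4 0 0 0 0.9;0 0 4 0 0 0 0.9;0 0 4 0 0 0 0.9"
}}

```text
time: 19.75
eef_pos: [0.5707, 0.256, 0.2356]
tcp_rot: [0.726, 0.688, 0.0, 0.0]
contact_force: [-0.2, -0.3, -0.8]
opening: 0.955
finger_force: 0.0
```

Run:
```python
from h import *
st();move([.571,.256,.078],0)
```

```text
t 19.75 pos [0.5707 0.256  0.2356] yaw -3.06 F [-0.2 -0.3 -0.8] M [-0.01 -0.04 -0.04] open 0.955 ff 0.0 q [ 0.26  0.19  1.72 -0.    1.23  0.31]
row [ 0.  -0.  -3.1] [1.000e-01 3.000e-01 1.576e+02]
```

>>> {"op": "send_rows", "data": {
  "rows": "0 0 0 0 0 50 0.9;0 0 0 0 0 100 0.9;0 0 0 0 0 130 0.9;0 0 0 0 0 150 0.9;0 0 0 0 0 157 0.9;0 0 0 0 0 157 0.9;0 0 0 0 0 157 0.9"
}}

```text
time: 20.62
eef_pos: [0.5719, 0.2563, 0.0804]
tcp_rot: [0.726, 0.688, 0.001, 0.001]
contact_force: [0.6, -0.9, -0.0]
opening: 0.95
finger_force: 0.0
```

>>> {"op": "send_rows", "data": {
  "rows": "0 0 0 0 0 0 0.2;0 0 0 0 0 0 0.1;0 0 0 0 0 0 0;0 0 0 0 0 0 -0.1;0 0 0 0 0 0 -0.3;0 0 0 0 0 0 -1;0 0 0 0 0 0 -1;0 0 0 0 0 0 -1",
  "grip_force": 60
}}

```text
time: 21.62
eef_pos: [0.5707, 0.256, 0.079]
tcp_rot: [0.726, 0.688, -0.0, -0.0]
contact_force: [-3.5, -1.2, 6.0]
opening: 0.454
finger_force: 60.1
```

>>> {"op": "send_rows", "data": {
  "rows": "0 0 0 0 0 -10 -1;0 0 0 0 0 -30 -1;0 0 0 0 0 -60 -1;0 0 0 0 0 -110 -1;0 0 0 0 0 -160 -1;0 0 0 0 0 -210 -1;0 0 0 0 0 -210 -1;0 0 0 0 0 -210 -1"
}}

```text
time: 22.62
eef_pos: [0.5705, 0.2558, 0.2891]
tcp_rot: [0.726, 0.688, 0.0, 0.0]
contact_force: [-0.8, -0.5, -1.2]
opening: 0.45
finger_force: 60.1
```

Run:
```python
from h import *
st();move([.503,-.080,.28],-3)
p=cam('wrist'); r=ctrl.look_for(p,'bulb')[:1]; print([(x['p'],w(p,x['position'])) for x in r])
```

```text
t 22.62 pos [0.5705 0.2558 0.2891] yaw -3.13 F [-0.8 -0.5 -1.2] M [ 0.05 -0.05  0.01] open 0.45 ff 60.13297973200679 q [ 0.26  0.15  1.67 -0.    1.32  0.31]
row [ 0.  -0.  -0.1] [-339.   -49.1    9. ]
[(0.95, array([0.57155259, 0.26668105, 0.32382495]))]
```

>>> {"op": "send_rows", "data": {
  "rows": "0 0 0 -339 -49 9 -1;0 0 0 -339 -49 9 -1;0 0 0 -339 -49 9 -1;0 0 0 -339 -49 9 -1;0 0 0 -339 -49 9 -1;0 0 0 -339 -49 9 -1;0 0 0 -339 -49 9 -1;0 0 0 -339 -49 9 -1"
}}

```text
time: 23.72
eef_pos: [0.503, -0.0792, 0.2785]
tcp_rot: [0.726, 0.688, -0.0, -0.001]
contact_force: [1.0, 0.5, -0.5]
opening: 0.455
finger_force: 60.2
```

>>> {"op": "send_rows", "data": {
  "rows": "0 0 0 0 0 0 -1;0 0 0 0 0 0 -1;0 0 0 0 0 0 -1"
}}

```text
time: 24.1
eef_pos: [0.5034, -0.0793, 0.2796]
tcp_rot: [0.726, 0.688, 0.0, 0.0]
contact_force: [0.3, -0.5, -0.7]
opening: 0.45
finger_force: 60.2
```

```bash
cat > l.py <<'E'
from h import *
st(); ps=[cam('wrist') for _ in range(4)]; p=ps[0]
im=np.mean([x['color'].astype(float) for x in ps],0)
u0,v0=proj(p,[.503,-.034,.052]); print('exp',u0,v0)
V,U=np.nonzero(im[:,:,0]-im[:,:,2]>50); k=np.hypot(U-u0,V-v0)<30; print('brass',k.sum(),U[k].mean(),V[k].mean(),ray(p,U[k].mean(),V[k].mean(),.052).round(4))
# screws: darkest blobs on foot
g=im.max(2); H,W=g.shape; yy,xx=np.mgrid[:H,:W]
m=((g<75)&(np.hypot(xx-u0,yy-v0)<52)).astype(np.uint8)
n,lab,s,c=cv2.connectedComponentsWithStats(m)
for i in range(1,n):
    if s[i,4]>5: print('dark',s[i],ray(p,*c[i],.012).round(4))
# bright white disc (foot collar)
m=((im.min(2)>120)&(np.hypot(xx-u0,yy-v0)<40)); print('white px',m.sum())
g2=im.mean(2).astype(np.float32); cc=np.array([.5028,-.034,.06])
for r in (12,12.4):
  print(r,[(a,int(cv2.getRectSubPix(g2,(1,1),tuple(map(float,proj(p,cc+[r/1e3*np.cos(np.radians(a)),r/1e3*np.sin(np.radians(a)),0]))))[0,0])) for a in range(0,360,6)])
E
python3 l.py
```

```text
t 24.1 pos [ 0.5034 -0.0793  0.2796] yaw -3.06 F [ 0.3 -0.5 -0.7] M [ 0.02  0.04 -0.01] open 0.45 ff 60.20293330773711 q [-0.36 -0.1   1.95  0.    1.3  -0.3 ]
exp 277.4092785026422 141.86579005290105
brass 284 276.76408450704224 141.08098591549296 [ 0.5024 -0.0332  0.052 ]
dark [311 120   4   3  12] [ 0.5411 -0.0169  0.012 ]
dark [242 155   3   4  10] [ 0.4639 -0.0501  0.012 ]
white px 1472
12 [(0, 136), (6, 138), (12, 144), (18, 148), (24, 152), (30, 153), (36, 154), (42, 154), (48, 154), (54, 154), (60, 154), (66, 154), (72, 154), (78, 154), (84, 154), (90, 154), (96, 154), (102, 154), (108, 153), (114, 154), (120, 154), (126, 154), (132, 154), (138, 149), (144, 146), (150, 146), (156, 128), (162, 123), (168, 126), (174, 114), (180, 111), (186, 127), (192, 140), (198, 132), (204, 141), (210, 125), (216, 111), (222, 114), (228, 117), (234, 124), (240, 128), (246, 127), (252, 133), (258, 137), (264, 138), (270, 141), (276, 142), (282, 143), (288, 145), (294, 146), (300, 145), (306, 144), (312, 141), (318, 139), (324, 138), (330, 139), (336, 137), (342, 132), (348, 135), (354, 140)]
12.4 [(0, 139), (6, 137), (12, 140), (18, 147), (24, 151), (30, 153), (36, 154), (42, 154), (48, 154), (54, 154), (60, 154), (66, 154), (72, 154), (78, 154), (84, 154), (90, 154), (96, 154), (102, 154), (108, 154), (114, 154), (120, 154), (126, 154), (132, 153), (138, 146), (144, 139), (150, 141), (156, 123), (162, 127), (168, 130), (174, 116), (180, 112), (186, 134), (192, 146), (198, 147), (204, 147), (210, 134), (216, 129), (222, 132), (228, 133), (234, 137), (240, 141), (246, 141), (252, 145), (258, 144), (264, 145), (270, 147), (276, 147), (282, 149), (288, 150), (294, 150), (300, 149), (306, 149), (312, 148), (318, 148), (324, 149), (330, 147), (336, 145), (342, 145), (348, 147), (354, 145)]
```

The lamp is at (0.5025, -0.0335) from both yaws, with the screw line at 23.3° and the slot line at about 22°. I turn to insertion yaw 80° above the mouth.

>>> {"op": "send_rows", "data": {
  "rows": "0 0 -83 46 -3 0 -1;0 0 -83 46 -3 0 -1;0 0 -83 46 -3 0 -1;0 0 -83 46 -3 0 -1;0 0 -83 46 -3 0 -1;0 0 -83 46 -3 0 -1;0 0 -83 46 -3 0 -1;0 0 -83 46 -3 0 -1"
}}

```text
time: 25.3
eef_pos: [0.5028, -0.0338, 0.2797]
tcp_rot: [0.086, 0.996, -0.0, 0.0]
contact_force: [-0.7, 0.1, -0.5]
opening: 0.45
finger_force: 60.2
```

>>> {"op": "send_rows", "data": {
  "rows": "0 0 0 0 0 60 -1;0 0 0 0 0 110 -1;0 0 0 0 0 130 -1;0 0 0 0 0 130 -1;0 0 0 0 0 130 -1;0 0 0 0 0 130 -1"
}}

```text
time: 26.05
eef_pos: [0.504, -0.0341, 0.1515]
tcp_rot: [0.088, 0.996, -0.0, 0.002]
contact_force: [-0.0, -0.4, -0.0]
opening: 0.45
finger_force: 60.2
```

Run:
```python
from h import *
st();move([.5025,-.0335,.138],80)
p=cam('scene','c9');q=cam('side','s9')
for P in (p,q):
  for t in ('bulb','guard','lamp'):
    for r in ctrl.look_for(P,t)[:1]: print(t,round(r['p'],2),w(P,r['position']).round(4))
```

```text
t 26.05 pos [ 0.504  -0.0341  0.1515] yaw 79.87 F [-0.  -0.4 -0. ] M [-0.    0.01 -0.01] open 0.45 ff 60.23655943572521 q [-0.27  0.02  2.08 -0.    1.04 -1.66]
row [-0.   0.2 -0.1] [ 1.6  0.3 13.5]
bulb 0.6 [ 0.5219 -0.0377  0.1604]
guard 0.63 [ 0.465  -0.2898  0.1705]
lamp 0.97 [ 0.5134 -0.0437  0.013 ]
guard 0.78 [ 0.4624 -0.2998  0.1724]
lamp 0.93 [ 0.5002 -0.046   0.0102]
```

>>> {"op": "send_rows", "data": {
  "rows": "0 0 0 0 0 10 -1;0 0 0 0 0 20 -1;0 0 0 0 0 20 -1;0 0 0 0 0 20 -1;0 0 0 0 0 20 -1"
}}

```text
time: 27.08
eef_pos: [0.5031, -0.0339, 0.1299]
tcp_rot: [0.088, 0.996, -0.0, 0.0]
contact_force: [0.2, -0.3, -0.1]
opening: 0.452
finger_force: 60.2
```

Run:
```python
from h import *
st();move([.5025,-.0335,.127],80)
```

```text
t 27.07 pos [ 0.5031 -0.0339  0.1299] yaw 79.88 F [ 0.2 -0.3 -0.1] M [-0.05  0.    0.05] open 0.452 ff 60.233278814703226 q [-0.27  0.05  2.09 -0.    1.   -1.66]
row [-0.   0.  -0.1] [0.6 0.3 2.9]
```

>>> {"op": "send_rows", "data": {
  "rows": "0 0 0 0.5 0 2 -1;0 0 0 0.5 0 4 -1;0 0 0 0.5 0 6 -1;0 0 0 0.5 0 8 -1;0 0 0 0.5 0 8 -1"
}}

```text
time: 27.7
eef_pos: [0.5021, -0.0336, 0.1213]
tcp_rot: [0.088, 0.996, 0.0, -0.0]
contact_force: [0.4, -0.6, -1.2]
opening: 0.452
finger_force: 60.2
```

The cap is in the bore with no force. Next, the pins into the slots.

>>> {"op": "send_rows", "data": {
  "rows": "0 0 0 0 0 1 -1;0 0 0 0 0 2 -1;0 0 0 0 0 3 -1;0 0 0 0 0 4 -1;0 0 0 0 0 4 -1"
}}

```text
time: 28.32
eef_pos: [0.5022, -0.0337, 0.1175]
tcp_rot: [0.088, 0.996, 0.0, -0.0]
contact_force: [0.3, 0.0, -0.5]
opening: 0.451
finger_force: 60.2
```

>>> {"op": "send_rows", "data": {
  "rows": "0 0 0 0 0 1 -1;0 0 0 0 0 2 -1;0 0 0 0 0 2 -1;0 0 0 0 0 2 -1"
}}

```text
time: 28.82
eef_pos: [0.5022, -0.0337, 0.1155]
tcp_rot: [0.088, 0.996, -0.0, -0.0]
contact_force: [0.0, -0.6, -0.7]
opening: 0.45
finger_force: 60.3
```

>>> {"op": "send_rows", "data": {
  "rows": "0 0 0 0 0 1 -1;0 0 0 0 0 2 -1;0 0 0 0 0 2 -1;0 0 0 0 0 2 -1"
}}

```text
time: 29.32
eef_pos: [0.5022, -0.0337, 0.1135]
tcp_rot: [0.088, 0.996, -0.0, -0.0]
contact_force: [-0.3, 0.5, -0.9]
opening: 0.448
finger_force: 60.3
```

The bulb actually stood on its shoulder (a 40 mm body over a 31 mm hole), so its origin is 59 mm below the TCP. The pins are only now reaching the rim, and contact should come at TCP z 0.111.

>>> {"op": "send_rows", "data": {
  "rows": "0 0 0 0 0 1 -1;0 0 0 0 0 2 -1;0 0 0 0 0 3 -1;0 0 0 0 0 3 -1;0 0 0 0 0 3 -1"
}}

```text
time: 29.95
eef_pos: [0.5023, -0.0337, 0.1109]
tcp_rot: [0.088, 0.996, -0.0, -0.0]
contact_force: [-2.7, -0.1, 3.8]
opening: 0.45
finger_force: 60.6
```

>>> {"op": "send_rows", "data": {
  "rows": "0 0 0 0 0 1 -1;0 0 0 0 0 2 -1;0 0 0 0 0 2 -1;0 0 0 0 0 2 -1"
}}

```text
time: 30.45
eef_pos: [0.5024, -0.0337, 0.1091]
tcp_rot: [0.088, 0.996, -0.0, -0.0]
contact_force: [-3.9, 1.4, 6.1]
opening: 0.451
finger_force: 60.9
```

Force matches the contact spring alone, so the pins are in the slots. I push on to mid-track at TCP z 0.103.

>>> {"op": "send_rows", "data": {
  "rows": "0 0 0 0.3 0 2 -1;0 0 0 0.3 0 4 -1;0 0 0 0.3 0 5 -1;0 0 0 0.3 0 6 -1;0 0 0 0.3 0 6 -1"
}}

```text
time: 31.08
eef_pos: [0.5024, -0.0337, 0.1042]
tcp_rot: [0.088, 0.996, -0.0, 0.0]
contact_force: [-5.9, 0.1, 11.3]
opening: 0.45
finger_force: 61.4
```

Run:
```python
from h import *
st()
```

```text
t 31.07 pos [ 0.5024 -0.0337  0.1042] yaw 79.88 F [-5.9  0.1 11.3] M [ 0.15  1.11 -0.01] open 0.45 ff 61.37689193710685 q [-0.27  0.09  2.1  -0.    0.95 -1.66]
```

>>> {"op": "send_rows", "data": {
  "rows": "0 0 0 0.4 0 0.5 -1;0 0 0 0.8 0 1 -1;0 0 0 0.8 0 1.2 -1;0 0 0 0.8 0 1.2 -1"
}}

```text
time: 31.58
eef_pos: [0.5023, -0.0337, 0.1035]
tcp_rot: [0.088, 0.996, -0.0, 0.001]
contact_force: [-5.3, 1.2, 11.2]
opening: 0.448
finger_force: 61.3
```

Run:
```python
from h import *
st()
```

```text
t 31.57 pos [ 0.5023 -0.0337  0.1035] yaw 79.88 F [-5.3  1.2 11.2] M [ 0.15  0.96 -0.05] open 0.448 ff 61.34331464767456 q [-0.27  0.09  2.1   0.    0.95 -1.66]
```

>>> {"op": "send_rows", "data": {
  "rows": "0 0 2 0.5 0 0 -1;0 0 5 1 0 0 -1;0 0 8 1 0 0 -1;0 0 10 1 0 0 -1;0 0 10 1 0 0 -1"
}}

```text
time: 32.2
eef_pos: [0.5021, -0.0335, 0.1034]
tcp_rot: [0.175, 0.985, 0.0, 0.002]
contact_force: [-2.1, 0.6, 8.9]
opening: 0.449
finger_force: 61.1
```

Run:
```python
from h import *
st()
```

```text
t 32.2 pos [ 0.5021 -0.0335  0.1034] yaw 69.86 F [-2.1  0.6  8.9] M [0.21 0.5  0.06] open 0.449 ff 61.081226002424955 q [-0.27  0.09  2.11  0.    0.94 -1.49]
```

>>> {"op": "send_rows", "data": {
  "rows": "0 0 5 0 0 0 -1;0 0 10 0 0 0 -1;0 0 15 0 0 0 -1;0 0 20 0 0 0 -1;0 0 25 0 0 0 -1;0 0 25 0 0 0 -1"
}}

```text
time: 32.95
eef_pos: [0.5023, -0.0335, 0.1035]
tcp_rot: [0.384, 0.923, 0.001, 0.002]
contact_force: [-3.2, 1.2, 9.9]
opening: 0.446
finger_force: 61.1
```

Run:
```python
from h import *
st()
```

```text
t 32.95 pos [ 0.5023 -0.0335  0.1035] yaw 44.82 F [-3.2  1.2  9.9] M [ 0.27  0.41 -0.07] open 0.446 ff 61.08673693612218 q [-0.27  0.09  2.11  0.    0.94 -1.05]
```

>>> {"op": "send_rows", "data": {
  "rows": "0 0 8 0 0 0 -1;0 0 16 0 0 0 -1;0 0 24 0 0 0 -1;0 0 32 0 0 0 -1;0 0 40 0 0 0 -1;0 0 46 0 0 0 -1;0 0 50 0 0 0 -1;0 0 50 0 0 0 -1"
}}

```text
time: 33.95
eef_pos: [0.5029, -0.0338, 0.1038]
tcp_rot: [0.738, 0.674, 0.002, 0.003]
contact_force: [-0.7, 0.6, 8.5]
opening: 0.451
finger_force: 61.1
```

Run:
```python
from h import *
st()
```

```text
t 33.95 pos [ 0.5029 -0.0338  0.1038] yaw -5.17 F [-0.7  0.6  8.5] M [0.14 0.18 0.04] open 0.451 ff 61.0966682061553 q [-0.27  0.09  2.1   0.    0.94 -0.18]
```

>>> {"op": "send_rows", "data": {
  "rows": "0 0 3 0 0 0 -1;0 0 6 0 0 0 -1;0 0 8 0 0 0 -1;0 0 8 0 0 0 -1"
}}

```text
time: 34.45
eef_pos: [0.503, -0.0338, 0.1039]
tcp_rot: [0.783, 0.621, 0.002, 0.003]
contact_force: [-0.6, -0.1, 8.7]
opening: 0.452
finger_force: 61.1
```

Run:
```python
from h import *
st()
```

```text
t 34.45 pos [ 0.503  -0.0338  0.1039] yaw -13.15 F [-0.6 -0.1  8.7] M [0.1  0.16 0.07] open 0.452 ff 61.09586622565985 q [-0.27  0.09  2.1   0.    0.94 -0.04]
```

>>> {"op": "send_rows", "data": {
  "rows": "0 0 1 0 0 0 -1;0 0 2 0 0 0 -1;0 0 3 0 0 0 -1;0 0 3 0 0 0 -1"
}}

```text
time: 34.95
eef_pos: [0.503, -0.0339, 0.1039]
tcp_rot: [0.799, 0.601, 0.002, 0.003]
contact_force: [-0.3, 0.1, 8.0]
opening: 0.45
finger_force: 61.1
```

Run:
```python
from h import *
st()
```

```text
t 34.95 pos [ 0.503  -0.0339  0.1039] yaw -16.13 F [-0.3  0.1  8. ] M [0.08 0.21 0.01] open 0.45 ff 61.10054204240441 q [-0.27  0.09  2.1   0.    0.94  0.01]
```

There is no stop yet at 96°. I raise slightly so that the spring lifts the pins into the notches.

>>> {"op": "send_rows", "data": {
  "rows": "0 0 0 0 0 -1 -1;0 0 0 0 0 -2 -1;0 0 0 0 0 -3 -1;0 0 0 0 0 -3 -1"
}}

```text
time: 35.45
eef_pos: [0.5029, -0.0339, 0.1065]
tcp_rot: [0.799, 0.601, 0.002, 0.003]
contact_force: [-0.2, 0.2, 6.0]
opening: 0.449
finger_force: 60.8
```

Run:
```python
from h import *
st()
```

```text
t 35.45 pos [ 0.5029 -0.0339  0.1065] yaw -16.13 F [-0.2  0.2  6. ] M [ 0.08 -0.05  0.06] open 0.449 ff 60.81019565463066 q [-0.27  0.08  2.1   0.    0.95  0.01]
```

>>> {"op": "send_rows", "data": {
  "rows": "0 0 0 0 0 -0.7 -1;0 0 0 0 0 -1.4 -1;0 0 0 0 0 -1.4 -1"
}}

```text
time: 35.83
eef_pos: [0.5027, -0.034, 0.107]
tcp_rot: [0.799, 0.601, 0.002, 0.003]
contact_force: [6.1, -1.2, 1.5]
opening: 0.447
finger_force: 60.5
```

Run:
```python
from h import *
st()
p=cam('wrist');q=cam('scene');r0=cam('side')
for P in (q,r0):
  for t in ('guard',):
    for r in ctrl.look_for(P,t)[:1]: print(t,round(r['p'],2),w(P,r['position']).round(4))
im=p['color'].astype(int); b=im[:,:,2]-im[:,:,0]; V,U=np.nonzero(b>40); k=(abs(U-280)<60)&(V>200); s=ctrl.get_state()
if k.sum():
  U,V=U[k],V[k]; pts=np.c_[U,V].astype(float); mu=pts.mean(0); l=np.linalg.svd(pts-mu)[2][0]; t=(pts-mu)@l
  for z in (.125,.135,.145):
    A,B=[ray(p,*(mu+l*x),z) for x in (t.min(),t.max())]; print(z,len(U),A.round(4),B.round(4),np.degrees(np.arctan2(*(B-A)[1::-1])).round(1))
```

```text
t 35.83 pos [ 0.5027 -0.034   0.107 ] yaw -16.15 F [ 6.1 -1.2  1.5] M [-0.2  -1.13  0.09] open 0.447 ff 60.50750048831105 q [-0.27  0.08  2.1   0.    0.95  0.01]
guard 0.79 [ 0.4642 -0.2902  0.1691]
guard 0.76 [ 0.463  -0.2999  0.1738]
0.125 812 [0.5023 0.0016 0.125 ] [ 0.4927 -0.051   0.125 ] -100.2
0.135 812 [0.5041 0.0046 0.135 ] [ 0.4956 -0.0428  0.135 ] -100.2
0.145 812 [0.506  0.0076 0.145 ] [ 0.4984 -0.0347  0.145 ] -100.2
```

A 0.5 mm rise cut the force by 4.5 N, so the pins are caught in the notches. I'll ease back slightly to relieve the strain.

>>> {"op": "send_rows", "data": {
  "rows": "0 0 0 0 0 0.5 -1;0 0 0 0 0 0.9 -1;0 0 0 0 0 0.9 -1;0 0 0 0 0 0.9 -1;0 0 0 0 0 0.9 -1"
}}

```text
time: 36.7
eef_pos: [0.5028, -0.034, 0.1066]
tcp_rot: [0.799, 0.601, 0.002, 0.003]
contact_force: [4.3, -0.5, 5.0]
opening: 0.447
finger_force: 60.8
```

Run:
```python
from h import *
st()
```

```text
t 36.7 pos [ 0.5028 -0.034   0.1066] yaw -16.14 F [ 4.3 -0.5  5. ] M [-0.07 -0.99  0.03] open 0.447 ff 60.75247049331665 q [-0.27  0.08  2.1   0.    0.95  0.01]
```

Run:
```python
from plant import ctrl
print(ctrl.sign_off())
```

```text
the job is handed in; nothing more can be done
None
```

The job is handed in: the guard hangs by its loop on the hook, and the bulb is turned about 96° clockwise, its pins caught in the notches, and still gripped. I judged the lock by force and height rather than by eye; the arm never went near the tumblers, though I did not re-measure them.

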